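Swap the bottles of a magnetic bead separator and click its magnet in

TASK

The two bottles in the magnetic bead separator stand in each other's pockets: with the magnet left where it is parked, swap them (you may stand one on the worktop meanwhile; set them down, do not drop or tip them), so that the shorter bead bottle stands upright, fully home in the middle pocket that the magnet's rail leads to and the taller wash bottle in the end pocket. Then grip the magnet carriage by its knob and slide it along its rail towards the bead bottle until you feel its ball click into the notch, and finish there: stop with the carriage seated in the notch and keep the knob held while the beads gather. Leave the film roll, tape roll, marker and tweezers where they are.

Things in the scene. Friction and masses are not known exactly. Their poses are not given: they have to be found in the camera images.
- separator: magnet separator, fixed: aluminium base plate 130 x 274 mm, top at 13 mm; origin under its centre at worktop level; its x points from the rail (near side) to the far side, y along rail and pockets, z up. On it a grey block, x -17 to 61, y -66 to 131 mm, top at 31 mm, with two round pockets, 62 mm wide, 18 mm deep, chamfered. Rail, index bar and stops: x -62 to -24 mm, up to 31 mm high
- magnet_pocket (a point): centre of the floor of the middle pocket, the one at which the magnet can stand; floor 13 mm above the worktop, pocket mouth 18 mm higher
- end_pocket (a point): centre of the floor of the other, end pocket, 105 mm along the separator's +y from the middle one, same size; no rail beside it
- bead_center (a point): centre (half-way up) of the bead bottle: the shorter, straight-sided jar with a broad dark blue cap nearly as wide as the bottle; 58 mm diameter, 89 mm high, cap 56 mm wide over the top 20 mm, 0.16 kg, its z up; it starts in the end pocket
- wash_center (a point): centre (half-way up) of the wash bottle: the taller white plastic bottle with round shoulders and a narrow ribbed white cap; 56 mm diameter up to 70 mm above its foot, 108 mm high, cap 39 mm wide over the top 22 mm, 0.17 kg, its z up; it starts in the middle pocket
- magnet_slide (a joint): magnet carriage along its rail, m: 0 parked, growing along the separator's +y, starts 0 to 0.02. Notch at 0.085, where the magnet faces the middle pocket's centre; end stop at 0.100. Friction 1 to 2 N; the spring ball drops into the notch, draws the free carriage in from 2 to 3 mm either side, and leaving the notch takes about 11 N. Carriage 40 mm long
- knob_grip (a point): axis of the carriage's knob at gripping height, 108 mm above the worktop: upright black round knob, 20 mm diameter, head from 92 to 122 mm up, on a stem over the carriage's flat top at 82 mm (fingertips must stay above that). It stands 68 mm from the pockets' centre line on the near side; a bottle in the middle pocket comes within 37 mm of the axis of a knob opposite it
- film_roll: white roll of sealing film on its side, 41 x 104 x 38 mm, bystander, origin under its centre
- tape_roll: cream roll of tape lying flat, 90 mm diameter, 19 mm high, bystander, origin under its centre
- marker: black felt marker lying on the worktop, 130 mm long, bystander, origin under its centre
- tweezers: steel tweezers lying on the worktop, 12 x 115 x 8 mm, bystander, origin under their centre
Mind the look-alikes: they are no part of the job. There is more than one size of the part that bears bead_center; the job needs the smaller. There is more than one size of the part that bears wash_center; the job needs the larger.

How it is judged:
On the way:
1. the bottles are swapped: bead bottle in the middle pocket, wash bottle in the end pocket, upright, home and let go, with the magnet still parked (carriage below 0.04) (horizontal distance between bead_center and magnet_pocket below 0.006 m and z of bead_center in the frame of separator between 0.0525 and 0.0625 m and angle between each of bead_center, wash_center's own z axis and vertical below 0.08 rad and contact force between the fingers and bead_bottle below 0.1 N and linear speed of each of bead_bottle, wash_bottle below 0.03 m/s and horizontal distance between wash_center and end_pocket below 0.006 m and z of wash_center in the frame of separator between 0.062 and 0.072 m and contact force between the fingers and wash_bottle below 0.1 N and value of joint magnet_slide below 0.04 m), for 0.2 s.
At the end, for the whole second after the job is handed in: Bead bottle in the middle pocket, wash bottle in the end one (6 mm, tilt under 0.08 rad, on the floor), let go and still; carriage at rest in its notch (0.085 within 2.5 mm), its knob held (over 2 N); film roll, tape roll, marker and tweezers within 20 mm of their starts (horizontal distance between bead_center and magnet_pocket below 0.006 m and z of bead_center in the frame of separator between 0.0525 and 0.0625 m and angle between each of bead_center, wash_center's own z axis and vertical below 0.08 rad and contact force between the fingers and bead_bottle below 0.1 N and linear speed of each of bead_bottle, wash_bottle below 0.03 m/s and horizontal distance between wash_center and end_pocket below 0.006 m and z of wash_center in the frame of separator between 0.062 and 0.072 m and contact force between the fingers and wash_bottle below 0.1 N and value of joint magnet_slide between 0.0825 and 0.0875 m and velocity of joint magnet_slide between -0.005 and 0.005 m/s and contact force between the fingers and magnet_slide above 2 N and distance of each of film_roll, tape_roll, marker, tweezers from where it was at the start of the episode below 0.02 m); the arm keeps its last pose, push and grip.
It fails at once if a bottle is tipped over (more than 0.5 rad) (angle between any of bead_center, wash_center's own z axis and vertical above 0.5 rad).
It fails at once if a bottle is dropped (out of the fingers and faster than 0.7 m/s) ((contact force between the fingers and bead_bottle below 0.05 N and linear speed of bead_bottle above 0.7 m/s) or (contact force between the fingers and wash_bottle below 0.05 N and linear speed of wash_bottle above 0.7 m/s)).
It fails at once if a bystander is knocked away (more than 30 mm) (distance of any of film_roll, tape_roll, marker, tweezers from where it was at the start of the episode above 0.03 m).
It also fails if it takes over 72 s, if anything falls off the work surface, if the arm or the gripper's body presses on something with over 40 N, if the wrist force passes 120 N, or if a joint passes its speed limit or range.

ROBOT

A 6-joint arm with a two-finger parallel gripper is mounted at the origin on a cart in front of the work surface, level with it; the furniture and walls round the work are solid. World frame = base frame: x ahead of the robot, y to its left, z up, the work surface at z = 0. Lengths are in m, angles in rad, forces in N, time in s.
With the tool pointing down it reaches from about 0.375 to 0.9 m from the base axis. Payload 3.1 kg.
Tool frame: the origin (TCP) lies midway between the tips of the shut fingers; the grasp point (between the pads) lies r.grasp_offset behind it (r.grasp_offset is the distance from the TCP to the grasp point, in m); z points along the fingers, y is the line along which they close (so a half turn about z gives the same grasp; the last joint's range is limited). The gripper opens to 85 mm and grips with 20 to 120 N. Pads are 22 mm wide; open, the fingers measure 114 mm over their backs; the gripper's body (76 mm by 85 mm) begins 54 mm behind the grasp point. The pads swing forward as they close: fully open they stand 13 mm farther back than shut.
Start: joints at [1.091, 0.527, 1.433, -0, 1.181, -0.178], TCP at [0.186, 0.597, 0.231] pointing down, gripper open.
Joint ranges: [-3.08, 3.08], [-0.75, 2.2], [0.22, 2.44], [-1.43, 4.57], [0, 2.65], [-2.85, 2.85]. Speed limits (rad/s): [2.79, 2.79, 3.14, 3.14, 3.14, 3.14].

INTERFACE

Orientations are given as a unit quaternion [w, x, y, z].
In Python, from workcell import r gives the robot as it stands.
- The arm moves only by the tool servo_tool, never from a script. Its argument "plan" is a list of rows, each a list of 2 entries, a list of its own where there are three numbers: the shift along the tool's x, y, z in units of 15 cm (1.0 is 15 cm), then the turn about the tool's z in units of 90 degrees (1.0 is 90 degrees). A call has 1 to 20 rows; each row is the pose to reach, as a shift and turn from the pose commanded when the call began, along the tool's axes at that moment; what a row does not reach only later rows make up. A row lasts 1/10 s, in which the tool goes at most 50 mm and 8.59 degrees, less where a joint would pass 70% of its speed; a pose out of reach is approached as far as the arm can. A call with a number of a shift or a turn outside -1 to 1 is refused whole. A call with a gripper value outside its range is refused whole. "claw" is the opening, from 0 (shut) to 1 (fully open), set as the call begins (left out, the last holds). The fingers move at their own pace and stop on an object; "grip_force" is the grip in N (left out, the last holds). Time passes only in rows, so rows that repeat a pose let the fingers close. It gives the time, the measured TCP pose, the force, the opening and the grip force at its end, in the units of the state.
- r.state(): the state, without advancing time (a new reading comes with each control period).
- r.get_image(name): name is "side" or "top" or "wrist"; returns the picture (420x560x3 uint8, red, green, blue); there is no depth.
- r.calibration(name): a dict with "intrinsics" (3x3 intrinsics, pixels), "world_from_camera" (4x4, takes a point from camera to world coordinates). Camera axes: x right, y up, looking along -z (the intrinsics and any distortion apply to the point x, -y, -z); pixel columns grow to the right and rows downward; lengths in m; the calibration is good to about 2 mm. A picture is of the moment at which its call begins: read the wrist's pose just before it. calibration takes no time and is no camera call; for the wrist camera it gives the pose at the moment of the call.
- r.finish_job(): hands the job in; it is judged then, once.
The state is a dict: "time_s": time; "joint_pos": joint angles; "dq": joint speeds; "joint_torque": joint torques, N m; "ee_pos": TCP position; "tcp_rot": TCP orientation; "ft_force": force on the tool from outside, world axes, zero at the start; "torque": the same for the moment, N m; "gripper_width": finger opening in m; "grip_force": force on a finger pad.
Only numpy, scipy, OpenCV 4.12 (cv2) and the standard library are available. Lean on these libraries where they do the work, as an engineer would, in place of code of your own. Each camera call takes 0.05 s, during which the arm holds its last target. There are 200 camera calls.

## Working session

There is one attempt and no reset: what is moved stays moved. The work goes in short steps, Python scripts to look and compute and a tool call to move; the robot and the scene stay as the last step left them, time stands still between calls to the robot, and variables do not carry over. Pictures are saved under pics/ and viewed, at most 10 in all, crops included, and the job is handed in when it is done.

Besides the shell and the picture viewer there is one more tool, called after "Request:" in YAML: its name, and indented under it one key for each argument. servo_tool: Moves the arm, as the interface text tells. Shifts and turns lie within -1 to 1; 1 stands for 15 cm of shift or 90 degrees of turn. Its arguments: {"type":"object","properties":{"plan":{"type":"array","items":{"type":"array"}},"claw":{"type":"number"},"grip_force":{"type":"number"}},"required":["plan"]}

```bash
mkdir -p pics; ls
python3 - <<'E'
from workcell import r
import cv2,numpy as np
np.set_printoptions(precision=4,suppress=True)
print(r.state()); print(r.grasp_offset)
for n in ["top","side"]:
    im=r.get_image(n); cv2.imwrite(f"pics/{n}0.png",im[:,:,::-1]); c=r.calibration(n); print(n,c)
E
```

```text
pics
{'time_s': 0.0, 'joint_pos': array([ 1.0905,  0.5285,  1.4339,  0.    ,  1.1814, -0.1785]), 'dq': array([-0.0003, -0.0003, -0.0004,  0.0004,  0.0007, -0.0004]), 'joint_torque': array([  0.0004, -44.234 , -17.8033,  -0.0001,   0.0084,   0.    ]), 'ee_pos': array([0.1854, 0.5961, 0.2303]), 'tcp_rot': array([-0.0004,  0.1503,  0.9886, -0.001 ]), 'ft_force': array([ 0.462 , -0.1486, -0.2466]), 'torque': array([ 0.0063, -0.0229, -0.0125]), 'grip_force': 0.0, 'gripper_width': 0.08520769651900645}
0.0187
top {'intrinsics': array([[393.6252,   0.    , 281.4193],
       [  0.    , 393.6252, 212.1453],
       [  0.    ,   0.    ,   1.    ]]), 'world_from_camera': array([[-0.0234,  0.9971, -0.0721,  0.5296],
       [-0.9997, -0.023 ,  0.0072, -0.0147],
       [ 0.0055,  0.0722,  0.9974,  0.9435],
       [ 0.    ,  0.    ,  0.    ,  1.    ]])}
side {'intrinsics': array([[479.2895,   0.    , 279.3416],
       [  0.    , 479.2895, 215.5184],
       [  0.    ,   0.    ,   1.    ]]), 'world_from_camera': array([[ 0.482 ,  0.3873, -0.7859, -0.1875],
       [-0.8761,  0.2201, -0.4289, -0.4447],
       [ 0.0069,  0.8953,  0.4454,  0.5562],
       [ 0.    ,  0.    ,  0.    ,  1.    ]])}
```

View pics/top0.png

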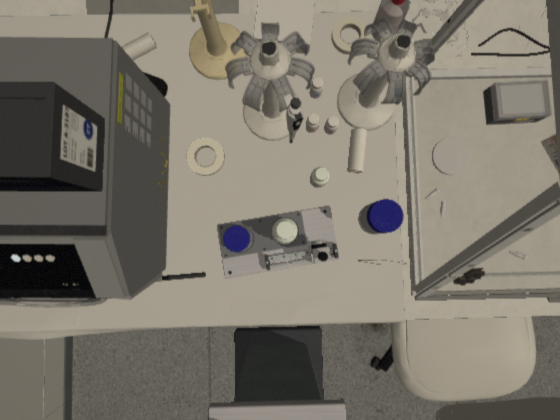

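View pics/side0.png

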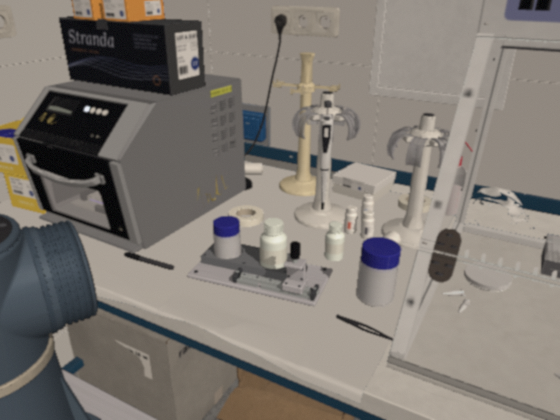

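Possible bead bottles are the blue cap at (237,238) in the separator and the larger jar at (385,216) outside it. Possible wash bottles are (286,231) in the separator and the smaller bottle at (320,177) outside it. The description fits the two standing in the separator. The knob looks to be the black spot at (323,257), with the rail on the near side. I'll measure these and check them in a close crop.

```bash
cat > h.py <<'E'
from workcell import r
import cv2,numpy as np
np.set_printoptions(precision=4,suppress=True)
def ray(name,px,c=None):
    c=c or r.calibration(name); T=c["world_from_camera"]
    p=np.linalg.inv(c["intrinsics"])@[px[0],px[1],1]; d=T[:3,:3]@[p[0],-p[1],-p[2]]
    return T[:3,3],d
def onz(name,px,z,c=None):
    o,d=ray(name,px,c); return o+d*(z-o[2])/d[2]
def proj(name,P,c=None):
    c=c or r.calibration(name); T=c["world_from_camera"]
    q=T[:3,:3].T@(np.asarray(P)-T[:3,3]); u=c["intrinsics"]@[q[0],-q[1],-q[2]]
    return u[:2]/u[2]
def blobs(m,amin=40):
    n,l,s,c=cv2.connectedComponentsWithStats(m.astype(np.uint8)); 
    return [(s[i,4],tuple(s[i,:4]),cv2.minEnclosingCircle(np.argwhere(l==i)[:,::-1].astype(np.float32))) for i in range(1,n) if s[i,4]>=amin]
E
python3 - <<'E'
from h import *
im=cv2.imread("pics/top0.png"); h=cv2.cvtColor(im,cv2.COLOR_BGR2HSV)
m=(h[...,0]>110)&(h[...,0]<130)&(h[...,1]>140)
for b in blobs(m): print("blue",b, onz("top",b[2][0],.102))
k=np.zeros(m.shape,bool); k[240:275,305:345]=1
for b in blobs((h[...,2]<45)&k,8): print("dark",b,onz("top",b[2][0],.122))
w=np.zeros(m.shape,bool); w[212:250,265:306]=1
for t in (190,205,220):
  for b in blobs((h[...,2]>t)&w,30): print("white",t,b,onz("top",b[2][0],.121))
cv2.imwrite("pics/crop1.png",cv2.resize(im[195:290,205:345],None,fx=5.6,fy=5.6,interpolation=cv2.INTER_CUBIC))
for p in [(219,220),(332,207),(338,264),(228,277)]: print(onz("top",p,.013))
s=cv2.imread("pics/side0.png"); cv2.imwrite("pics/crop2.png",cv2.resize(s[195:310,180:345],None,fx=4.8,fy=4.8,interpolation=cv2.INTER_CUBIC))
E
```

```text
blue (np.int32(879), (np.int32(367), np.int32(200), np.int32(35), np.int32(32)), ((384.2910461425781, 215.6492462158203), 17.34382438659668)) [ 0.5778 -0.2412  0.102 ]
blue (np.int32(501), (np.int32(224), np.int32(226), np.int32(25), np.int32(25)), ((236.14515686035156, 238.43548583984375), 12.657533645629883)) [0.5365 0.077  0.102 ]
dark (np.int32(41), (np.int32(311), np.int32(244), np.int32(15), np.int32(5)), ((318.0, 245.0), 7.071167945861816)) [ 0.5187 -0.0951  0.122 ]
dark (np.int32(58), (np.int32(318), np.int32(252), np.int32(9), np.int32(8)), ((322.0, 256.0), 4.472236156463623)) [ 0.4957 -0.1027  0.122 ]
[0.5816 0.1266 0.013 ]
[ 0.6063 -0.1417  0.013 ]
[ 0.4717 -0.1515  0.013 ]
[0.4476 0.1072 0.013 ]
```

View pics/crop1.png

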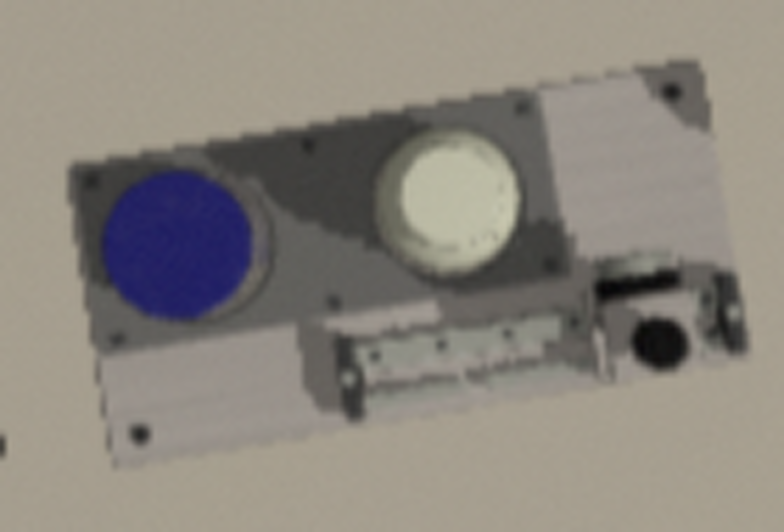

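View pics/crop2.png

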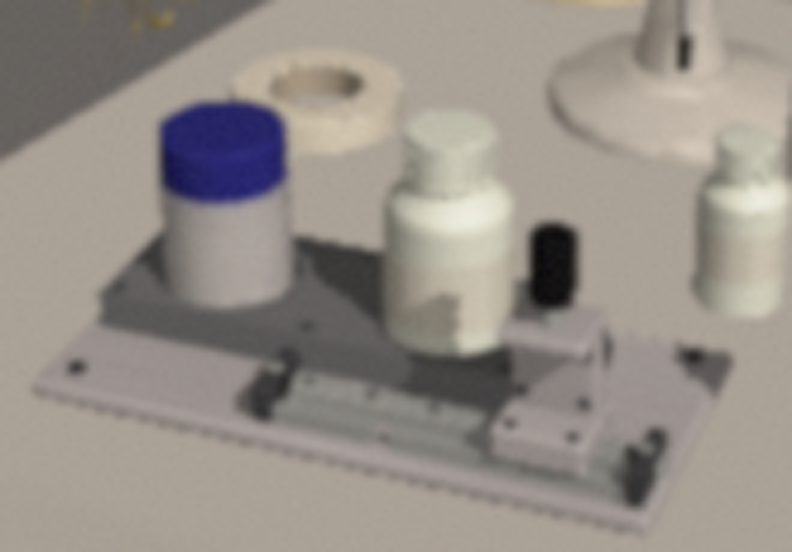

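The close crop confirms the choice. The small blue-capped jar is in the end pocket, with its cap at crop1 (178,243). The white bottle with the narrow cap is in the middle pocket at crop1 (460,195). The black knob is on the parked carriage at crop1 (660,343).

Run:
```python
from h import *
c=lambda x,y:(205+x/5.6-.5+.09,195+y/5.6-.5+.09)
C=np.array([onz("top",c(*p),.013)[:2] for p in [(70,165),(698,60),(748,350),(115,466)]]); print(C)
e=(C[0]-C[1])+(C[3]-C[2]); print(np.linalg.norm(C[0]-C[1]),np.linalg.norm(C[3]-C[2]),np.linalg.norm(C[0]-C[3]))
a=np.arctan2(-e[0],e[1]); R=np.array([[np.cos(a),-np.sin(a)],[np.sin(a),np.cos(a)]]); o=C.mean(0)
print("yaw",np.degrees(a),"o",o); f=lambda x,y:o+R@[x,y]
mid,end=f(.022,-.020),f(.022,.085); print("mid",mid,"end",end,"knob0",f(-.046,-.105))
print("knob",onz("top",c(660,343),.122),"bead",onz("top",c(178,243),.102),"wash cap",onz("top",c(460,195),.121),"washbody",onz("top",c(448,200),.083))
for n,p in dict(temp=(262,178),tape=(206,157),small=(320,177),tw0=(360,262),tw1=(405,262)).items(): print(n,onz("top",p,0.))
s=r.state(); w=r.calibration("wrist"); print(w["intrinsics"]); T=w["world_from_camera"]; q=s["tcp_rot"]
from scipy.spatial.transform import Rotation as Ro
Rt=Ro.from_quat(q[[1,2,3,0]]).as_matrix(); print(Rt,"\ncam in tool",Rt.T@(T[:3,3]-s["ee_pos"]),"\n",Rt.T@T[:3,:3])
d=lambda P:Rt.T@(np.array(P)-s["ee_pos"])/.15
print("rows",d([.30,.26,.26]),d([.45,.08,.26]),d([.50,.03,.26]))
```

```text
[[ 0.5721  0.1312]
 [ 0.6105 -0.1353]
 [ 0.4878 -0.1524]
 [ 0.4459  0.1139]]
0.26926842749591884 0.26955650849760177 0.12744887114321546
yaw 8.56903949177818 o [ 0.5291 -0.0106]
mid [ 0.5538 -0.0271] end [0.5382 0.0767] knob0 [ 0.4992 -0.1213]
knob [ 0.496  -0.1037  0.122 ] bead [0.5374 0.0765 0.102 ] wash cap [ 0.5526 -0.0309  0.121 ] washbody [ 0.5519 -0.0269  0.083 ]
temp [0.6816 0.0235 0.    ]
tape [0.736  0.1582 0.    ]
small [ 0.6809 -0.1168  0.    ]
tw0 [ 0.4743 -0.206   0.    ]
tw1 [ 0.4718 -0.3134  0.    ]
[[347.585    0.     280.077 ]
 [  0.     347.585  204.8654]
 [  0.       0.       1.    ]]
[[-0.9548  0.2972 -0.0009]
 [ 0.2972  0.9548 -0.0018]
 [ 0.0003 -0.0019 -1.    ]] 
cam in tool [ 0.0794 -0.0001 -0.1431] 
 [[ 0.0005  0.9497  0.3133]
 [ 1.     -0.0002 -0.0011]
 [-0.001   0.3133 -0.9496]]
rows [-1.3952 -1.9133 -0.1939] [-2.7067 -2.7619 -0.1927] [-3.124  -2.9811 -0.1924]
```

Request:
servo_tool:
  plan:
    - [[-0.2,-0.25,-0.1],0]
    - [[-0.4,-0.5,-0.2],0]
    - [[-0.6,-0.75,-0.2],0]
    - [[-0.78,-1.0,-0.2],0]
    - [[-0.78,-1.0,-0.2],0]
  claw: 1
  grip_force: 30

```text
time_s: 0.6
ee_pos: [0.2529, 0.4137, 0.2608]
tcp_rot: [-0.001, 0.153, 0.988, -0.002]
ft_force: [0.5, -0.0, -0.4]
gripper_width: 0.0853
grip_force: 0.0
```

Request:
servo_tool:
  plan:
    - [[-0.2,-0.25,0],0]
    - [[-0.4,-0.5,0],0]
    - [[-0.6,-0.75,0],0]
    - [[-0.78,-1.0,0],0]
    - [[-0.78,-1.0,0],0]

```text
time_s: 1.1
ee_pos: [0.3217, 0.2372, 0.2612]
tcp_rot: [0.0, 0.154, 0.988, -0.001]
ft_force: [-0.1, 0.6, 0.3]
gripper_width: 0.0856
grip_force: 0.0
```

Request:
servo_tool:
  plan:
    - [[-0.25,-0.15,0],0]
    - [[-0.5,-0.3,0],0]
    - [[-0.75,-0.45,0],0]
    - [[-1.0,-0.607,0],0]
    - [[-1.0,-0.607,0],0]

```text
time_s: 1.6
ee_pos: [0.4412, 0.107, 0.2616]
tcp_rot: [0.002, 0.152, 0.988, -0.0]
ft_force: [-0.5, -0.0, -0.1]
gripper_width: 0.0857
grip_force: 0.0
```

Request:
servo_tool:
  plan:
    - [[-0.25,-0.15,0],0.09]
    - [[-0.5,-0.3,0],0.18]
    - [[-0.75,-0.45,0],0.27]
    - [[-1.0,-0.607,0.1],0.36]
    - [[-1.0,-0.607,0.2],0.45]
    - [[-1.0,-0.607,0.25],0.54]
    - [[-1.0,-0.607,0.25],0.63]
    - [[-1.0,-0.607,0.25],0.708]
    - [[-1.0,-0.607,0.25],0.708]

```text
time_s: 2.5
ee_pos: [0.5522, -0.0202, 0.2233]
tcp_rot: [-0.001, 0.649, 0.761, 0.0]
ft_force: [-0.1, -0.8, 0.2]
gripper_width: 0.0853
grip_force: 0.0
```

Run:
```python
from h import *
s=r.state(); print(s["ee_pos"],s["tcp_rot"])
c=r.calibration("wrist"); im=r.get_image("wrist"); cv2.imwrite("pics/w1.png",im[:,:,::-1]); np.save("w1.npy",c["world_from_camera"])
for n,P in dict(mid=(.5535,-.028,.121),midmouth=(.5535,-.028,.031),knob=(.496,-.104,.122),tcp=s["ee_pos"]).items(): print(n,proj("wrist",P,c))
```

```text
[ 0.5522 -0.0202  0.2233] [-0.0008  0.6489  0.7609  0.    ]
mid [278.8136 214.0427]
midmouth [279.1106 183.6596]
knob [193.4755 291.5642]
tcp [278.0064 272.2252]
```

View pics/w1.png

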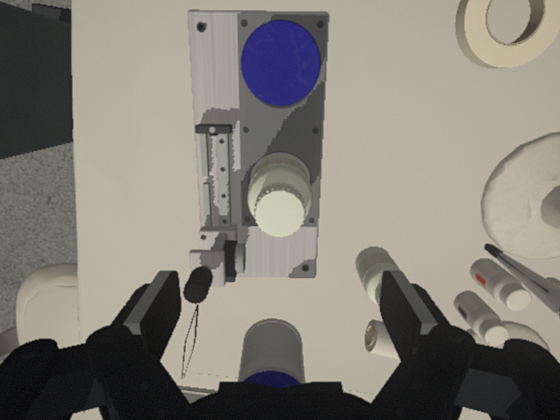

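The wrist view shows the wash cap at (279,213), where I predicted it. The bead cap is at (281,63), the knob at (197,284), and the large look-alike jar is at the bottom. I'll refine the positions from this frame.

Run:
```python
from h import *
im=cv2.imread("pics/w1.png"); h=cv2.cvtColor(im,cv2.COLOR_BGR2HSV); c=r.calibration("wrist")
m=(h[...,0]>110)&(h[...,0]<130)&(h[...,1]>140); m[150:]=0
for b in blobs(m,500): print("bead",b[2],onz("wrist",b[2][0],.102,c))
print("wash cap",onz("wrist",(279,213),.121,c),"knob",onz("wrist",(200,274),.122,c))
C=np.array([onz("wrist",p,.013,c)[:2] for p in [(328,13),(317,277),(190,278),(190,12)]]); print(C)
e1,e2=C[0]-C[1],C[3]-C[2]
for e in(e1,e2,e1+e2): print(np.linalg.norm(e),np.degrees(np.arctan2(-e[0],e[1])))
o=C.mean(0);e=e1+e2;a=np.arctan2(-e[0],e[1]); R=np.array([[np.cos(a),-np.sin(a)],[np.sin(a),np.cos(a)]])
print(o,"mid",o+R@[.022,-.02],"end",o+R@[.022,.085],"knob0",o+R@[-.046,-.105])
```

```text
bead ((280.0, 62.19643020629883), 42.38569259643555) [0.5373 0.0774 0.102 ]
wash cap [ 0.5536 -0.0275  0.121 ] knob [ 0.5    -0.0878  0.122 ]
[[ 0.5726  0.1317]
 [ 0.615  -0.1352]
 [ 0.4711 -0.1599]
 [ 0.449   0.1124]]
0.27022115503163197 9.032077590572682
0.2731560581728276 4.640811305817913
0.5429782986380431 6.824579529060516
[ 0.5269 -0.0128] mid [ 0.5512 -0.03  ] end [0.5387 0.0743] knob0 [ 0.4937 -0.1225]
```

Request:
servo_tool:
  plan:
    - [[-0.05,0,0.15],0]
    - [[-0.05,0,0.3],0]
    - [[-0.05,0,0.4],0]
    - [[-0.05,0,0.45],0]
    - [[-0.05,0,0.45],0]

```text
time_s: 3.05
ee_pos: [0.5529, -0.0288, 0.1554]
tcp_rot: [-0.001, 0.649, 0.761, -0.0]
ft_force: [0.1, -0.0, -0.4]
gripper_width: 0.0852
grip_force: 0.0
```

Run:
```python
from h import *
from scipy.spatial.transform import Rotation as Ro
for i in range(3):
    s=r.state(); c=r.calibration("wrist"); T=c["world_from_camera"]; q=s["tcp_rot"]; Rt=Ro.from_quat(q[[1,2,3,0]]).as_matrix()
    im=r.get_image("wrist"); print(s["ee_pos"],q,Rt.T@(T[:3,3]-s["ee_pos"]))
cv2.imwrite("pics/w2.png",im[:,:,::-1]); print(proj("wrist",(.5537,-.0275,.121),c))
h=cv2.cvtColor(im,cv2.COLOR_RGB2HSV)
w=(h[...,2]>200); w[:,:200]=0; w[:,360:]=0
for b in blobs(w,500): print(b,onz("wrist",b[2][0],.121,c))
```

```text
[ 0.5529 -0.0288  0.1554] [-0.0011  0.6488  0.761  -0.0004] [ 0.0798  0.0008 -0.1431]
[ 0.5535 -0.0291  0.1562] [-0.0002  0.6489  0.7609 -0.0001] [ 0.0798  0.0008 -0.1431]
[ 0.554  -0.0294  0.1568] [0.0004 0.649  0.7608 0.0002] [ 0.0798  0.0008 -0.1431]
[278.2401 237.4063]
(np.int32(2994), (np.int32(246), np.int32(208), np.int32(65), np.int32(60)), ((278.0242919921875, 238.5020294189453), 32.445716857910156)) [ 0.5537 -0.0282  0.121 ]
```

View pics/w2.png

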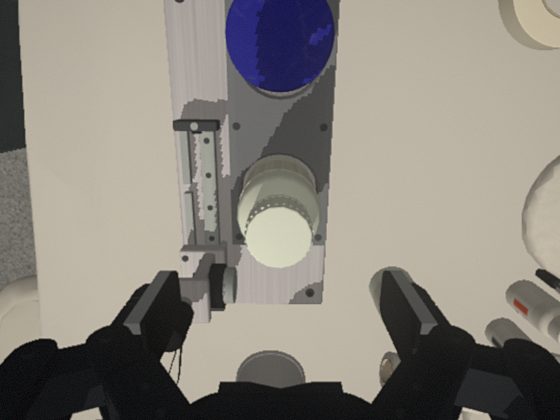

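The wash cap is at (278,238), centred between the fingers. I'll go down and grip.

Request:
servo_tool:
  plan:
    - [[0.007,0,0.15],0]
    - [[0.007,0,0.3],0]
    - [[0.007,0,0.45],0]
    - [[0.007,0,0.55],0]
    - [[0.007,0,0.63],0]
    - [[0.007,0,0.68],0]
    - [[0.007,0,0.69],0]
    - [[0.007,0,0.69],0]

```text
time_s: 4.0
ee_pos: [0.5537, -0.0287, 0.0532]
tcp_rot: [0.0, 0.649, 0.76, 0.0]
ft_force: [0.2, 0.3, -0.7]
gripper_width: 0.0854
grip_force: 0.0
```

Request:
servo_tool:
  plan:
    - [[0,0,0],0]
    - [[0,0,0],0]
    - [[0,0,0],0]
    - [[0,0,0],0]
    - [[0,0,0],0]
    - [[0,0,0],0]
  claw: 0.5
  grip_force: 30

```text
time_s: 4.6
ee_pos: [0.5537, -0.0288, 0.0537]
tcp_rot: [0.001, 0.65, 0.76, 0.0]
ft_force: [-0.9, 0.6, 5.5]
gripper_width: 0.0552
grip_force: 31.7
```

Request:
servo_tool:
  plan:
    - [[0,0,-0.05],0]
    - [[0,0,-0.15],0]
    - [[0,0,-0.28],0]
    - [[0,0,-0.4],0]
    - [[0,0.1,-0.4],0]
    - [[0,0.25,-0.4],0]
    - [[0,0.4,-0.4],0]
    - [[0,0.55,-0.4],0]
    - [[0,0.7,-0.4],0]
    - [[0,0.8,-0.4],0]
    - [[0,0.8,-0.4],0]
    - [[0,0.8,-0.4],0]

```text
time_s: 5.8
ee_pos: [0.6707, -0.0097, 0.1123]
tcp_rot: [-0.001, 0.649, 0.76, -0.001]
ft_force: [0.5, 0.2, -1.4]
gripper_width: 0.0552
grip_force: 32.2
```

Run:
```python
from h import *
s=r.state(); print(s["ee_pos"],s["tcp_rot"],s["gripper_width"],s["grip_force"],s["ft_force"])
a=r.get_image("wrist"); b=r.get_image("side"); t=r.get_image("top")
print(r.state()["ee_pos"])
cv2.imwrite("pics/c3.png",np.hstack([a,b])[:, :, ::-1][::1]); cv2.imwrite("pics/t3.png",t[:,:,::-1])
cv2.imwrite("pics/c3s.png",cv2.resize(cv2.imread("pics/c3.png"),(800,300),interpolation=cv2.INTER_AREA))
```

```text
[ 0.6707 -0.0097  0.1123] [-0.0009  0.6494  0.7604 -0.0006] 0.05518887655958606 32.24892627331428 [ 0.5031  0.2274 -1.3505]
[ 0.6704 -0.0099  0.1126]
```

View pics/c3s.png

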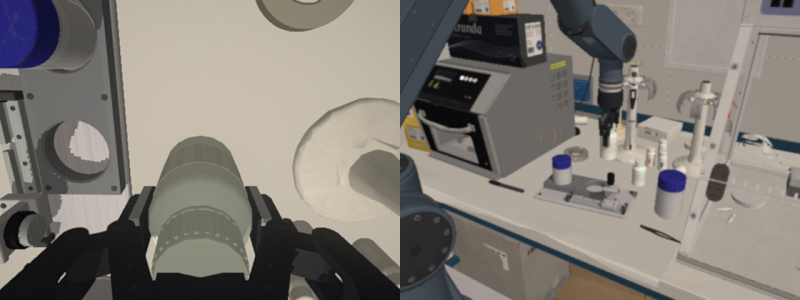

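The wash bottle is held upright. Its pocket is empty, with the mouth near wrist pixel (110,210). I'll measure that before moving.

Run:
```python
from h import *
im=cv2.imread("pics/c3.png")[:,:560]; c=r.calibration("wrist"); g=cv2.GaussianBlur(cv2.cvtColor(im,cv2.COLOR_BGR2GRAY),(3,3),0)
print(g[210,40:190:5], g[150:270:5,110])
# radial edges (outermost strong) from the guess, rays taken in the z=.031 plane
P0=onz("wrist",(110,210),.031,c)
for it in range(3):
    pts=[]
    for t in np.linspace(0,2*np.pi,72,endpoint=False):
        R=np.arange(.026,.036,.00025); v=[]
        for q in R:
            u=proj("wrist",P0+[q*np.cos(t),q*np.sin(t),0],c); v.append(cv2.getRectSubPix(g,(1,1),tuple(map(float,u)))[0,0])
        d=np.abs(np.gradient(cv2.GaussianBlur(np.array(v,np.float32)[None],(5,1),0)[0])); i=d.argmax()
        if d[i]>1.5: pts.append((P0+[R[i]*np.cos(t),R[i]*np.sin(t),0])[:2])
    p=np.array(pts); A=np.c_[2*p,np.ones(len(p))]; s=np.linalg.lstsq(A,(p**2).sum(1),rcond=None)[0]
    P0=np.array([s[0],s[1],.031]); rad=np.sqrt(s[2]+s[0]**2+s[1]**2)
    res=np.abs(np.linalg.norm(p-s[:2],axis=1)-rad); print(P0,rad,len(p),np.median(res))
```

```text
[ 73  68  73  71  65  49  48  49 114 109 111 115 185 182 184 187 185 179
 187 183 187 186 187 119 123  56  62 110 163 190] [111 111 111 111 151 178 185 185 186 186 187 185 184 182 117 111 111 111
 104  58  57  82 118 119]
[ 0.554  -0.0281  0.031 ] 0.03071900729900149 67 0.0010457281265624542
[ 0.5541 -0.0286  0.031 ] 0.030878011923285386 68 0.0012059446418491281
[ 0.5541 -0.0286  0.031 ] 0.030904204889297935 68 0.0011118344350247323
```

Request:
servo_tool:
  plan:
    - [[0,0,0.1],0]
    - [[0,0,0.22],0]
    - [[0,0,0.32],0]
    - [[0,0,0.39],0]
    - [[0,0,0.43],0]
    - [[0,0,0.455],0]
    - [[0,0,0.465],0]
    - [[0,0,0.475],0]
    - [[0,0,0.475],0]

```text
time_s: 6.85
ee_pos: [0.6722, -0.01, 0.042]
tcp_rot: [0.0, 0.65, 0.76, 0.0]
ft_force: [-0.7, 0.0, -0.5]
gripper_width: 0.0553
grip_force: 32.3
```

Request:
servo_tool:
  plan:
    - [[0,0,0.004],0]
    - [[0,0,0.008],0]
    - [[0,0,0.008],0]

```text
time_s: 7.15
ee_pos: [0.6721, -0.0099, 0.0408]
tcp_rot: [0.0, 0.65, 0.76, 0.0]
ft_force: [0.2, 1.1, -0.4]
gripper_width: 0.0552
grip_force: 32.4
```

Request:
servo_tool:
  plan:
    - [[0,0,0.005],0]
    - [[0,0,0.01],0]
    - [[0,0,0.01],0]

```text
time_s: 7.45
ee_pos: [0.6721, -0.0099, 0.0407]
tcp_rot: [0.0, 0.649, 0.76, 0.0]
ft_force: [-2.1, 0.1, 8.0]
gripper_width: 0.0552
grip_force: 33.1
```

Request:
servo_tool:
  plan:
    - [[0,0,0],0]
    - [[0,0,0],0]
    - [[0,0,0],0]
    - [[0,0,0],0]
    - [[0,0,0],0]
  claw: 1

```text
time_s: 7.95
ee_pos: [0.6717, -0.0099, 0.0386]
tcp_rot: [-0.0, 0.65, 0.76, -0.0]
ft_force: [0.1, -0.2, -0.5]
gripper_width: 0.0854
grip_force: 0.0
```

Request:
servo_tool:
  plan:
    - [[0,0,-0.05],0]
    - [[0,0,-0.15],0]
    - [[0,0,-0.3],0]
    - [[0,0,-0.5],0]
    - [[0,0,-0.7],0]
    - [[0,0,-0.85],0]
    - [[0,0,-0.85],0]

```text
time_s: 8.65
ee_pos: [0.6749, -0.0103, 0.1722]
tcp_rot: [0.005, 0.649, 0.76, 0.003]
ft_force: [-0.0, 0.1, -0.1]
gripper_width: 0.0853
grip_force: 0.0
```

Run:
```python
from h import *
im=r.get_image("wrist"); c=r.calibration("wrist"); s=r.state(); print(s["ee_pos"],s["tcp_rot"],s["time_s"])
h=cv2.cvtColor(im,cv2.COLOR_RGB2HSV); w=(h[...,2]>200); w[:,:200]=0; w[:,360:]=0; w[:150]=0;w[330:]=0
for b in blobs(w,500): print(b,onz("wrist",b[2][0],.108,c))
y=np.array([-.158,.9875]); 
q=s["tcp_rot"]; tx=np.array([q[1]**2-q[2]**2, 2*q[1]*q[2]]); ty=np.array([2*q[1]*q[2],q[2]**2-q[1]**2])
d=np.array([.5374,.0771])-s["ee_pos"][:2]; print("to bead, units",d@tx/.15,d@ty/.15)
```

```text
[ 0.6734 -0.0101  0.1697] [0.0026 0.6495 0.7604 0.0015] 8.7
(np.int32(2233), (np.int32(246), np.int32(193), np.int32(57), np.int32(53)), ((274.0803527832031, 219.0), 28.36392593383789)) [ 0.6706 -0.0075  0.108 ]
to bead, units 0.7159608358547355 -0.8045389922850542
```

Request:
servo_tool:
  plan:
    - [[0.1,-0.1,0],0]
    - [[0.25,-0.28,0],0]
    - [[0.4,-0.45,0],0]
    - [[0.55,-0.61,0],0]
    - [[0.68,-0.75,0.1],0]
    - [[0.714,-0.795,0.15],0]
    - [[0.714,-0.795,0.15],0]
    - [[0.714,-0.795,0.15],0]

```text
time_s: 9.5
ee_pos: [0.5389, 0.0766, 0.1437]
tcp_rot: [0.001, 0.65, 0.76, 0.0]
ft_force: [-0.7, -0.8, -0.1]
gripper_width: 0.0854
grip_force: 0.0
```

Run:
```python
from h import *
im=r.get_image("wrist"); c=r.calibration("wrist"); s=r.state(); print(s["ee_pos"],s["tcp_rot"],s["time_s"])
h=cv2.cvtColor(im,cv2.COLOR_RGB2HSV)
m=(h[...,0]>110)&(h[...,0]<130)&(h[...,1]>140); m[330:]=0
q=s["tcp_rot"]; tx=np.array([q[1]**2-q[2]**2, 2*q[1]*q[2]]); ty=np.array([2*q[1]*q[2],q[2]**2-q[1]**2])
for b in blobs(m,500):
    P=onz("wrist",b[2][0],.102,c); d=P[:2]-s["ee_pos"][:2]; print(b,P,d@tx/.15,d@ty/.15)
```

```text
[0.5394 0.0764 0.144 ] [0.001  0.6498 0.7601 0.0006] 9.55
(np.int32(6687), (np.int32(229), np.int32(188), np.int32(96), np.int32(90)), ((276.30548095703125, 233.34027099609375), 47.92170333862305)) [0.5381 0.0779 0.102 ] 0.011515190691073164 -0.007054925819607728
```

Request:
servo_tool:
  plan:
    - [[0.008,-0.007,0.15],0]
    - [[0.008,-0.007,0.3],0]
    - [[0.008,-0.007,0.45],0]
    - [[0.008,-0.007,0.55],0]
    - [[0.008,-0.007,0.63],0]
    - [[0.008,-0.007,0.67],0]
    - [[0.008,-0.007,0.67],0]

```text
time_s: 10.25
ee_pos: [0.5365, 0.0778, 0.0428]
tcp_rot: [-0.0, 0.65, 0.76, -0.0]
ft_force: [-0.1, -1.0, -0.2]
gripper_width: 0.0855
grip_force: 0.0
```

Request:
servo_tool:
  plan:
    - [[0,0,0],0]
    - [[0,0,0],0]
    - [[0,0,0],0]
    - [[0,0,0],0]
    - [[0,0,0],0]
    - [[0,0,0],0]
  claw: 0.5
  grip_force: 30

```text
time_s: 10.85
ee_pos: [0.5375, 0.0782, 0.0444]
tcp_rot: [0.001, 0.65, 0.76, 0.001]
ft_force: [1.1, -0.1, 5.8]
gripper_width: 0.0565
grip_force: 30.1
```

Request:
servo_tool:
  plan:
    - [[0,0,-0.05],0]
    - [[0,0,-0.15],0]
    - [[0,0,-0.27],0]
    - [[0,0,-0.35],0]
    - [[-0.1,0,-0.35],0]
    - [[-0.25,0,-0.35],0]
    - [[-0.4,0,-0.35],0]
    - [[-0.55,0,-0.35],0]
    - [[-0.66,0,-0.35],0]
    - [[-0.7,0,-0.35],0]
    - [[-0.7,0,-0.35],0]
    - [[-0.7,0,-0.35],0]
    - [[-0.7,0,-0.35],0]

```text
time_s: 12.15
ee_pos: [0.552, -0.0246, 0.0958]
tcp_rot: [-0.0, 0.649, 0.761, -0.0]
ft_force: [0.2, -0.2, -0.9]
gripper_width: 0.0566
grip_force: 30.2
```

```bash
cat >> h.py <<'E'
def circ(im,c,P0,z=.031,lo=.026,hi=.036,name="wrist"):
    g=cv2.GaussianBlur(cv2.cvtColor(im,cv2.COLOR_RGB2GRAY),(3,3),0); P0=np.array([P0[0],P0[1],z])
    for it in range(3):
        p=[]
        for t in np.linspace(0,2*np.pi,72,endpoint=False):
            e=np.array([np.cos(t),np.sin(t),0]); R=np.arange(lo,hi,.00025); U=np.array([proj(name,P0+q*e,c) for q in R],np.float32)
            if U.min()<2 or U[:,0].max()>557 or U[:,1].max()>417: continue
            v=cv2.remap(g,U[:,0][None],U[:,1][None],cv2.INTER_LINEAR).astype(np.float32)
            d=np.abs(np.gradient(cv2.GaussianBlur(v,(5,1),0)[0])); i=d.argmax()
            if d[i]>1.5: p.append((P0+R[i]*e)[:2])
        p=np.array(p)
        for k in range(3):
            s=np.linalg.lstsq(np.c_[2*p,np.ones(len(p))],(p**2).sum(1),rcond=None)[0]; rad=np.sqrt(s[2]+s[:2]@s[:2])
            res=np.abs(np.linalg.norm(p-s[:2],axis=1)-rad); p=p[res<=max(.0015,np.median(res))]
        P0=np.array([s[0],s[1],z])
    return s[:2],rad,len(p),np.median(res)
E
python3 - <<'E'
from h import *
im=r.get_image("wrist"); c=r.calibration("wrist"); s=r.state(); print(s["ee_pos"],s["tcp_rot"],s["time_s"],s["gripper_width"],s["ft_force"])
print(proj("wrist",(.538,.0755,.031),c)); print(circ(im,c,(.538,.0755)))
cv2.imwrite("pics/w4.png",im[:,:,::-1])
t=r.get_image("top"); cv2.imwrite("pics/t4.png",t[:,:,::-1])
E
```

```text
[ 0.5521 -0.0245  0.0958] [-0.0003  0.6491  0.7607 -0.0001] 12.2 0.056380306665740614 [ 0.5221 -0.7472 -2.1323]
[281.6379  50.1479]
(array([0.5389, 0.0745]), np.float64(0.028415724655418518), 53, np.float64(8.543196295677374e-05))
```

View pics/w4.png

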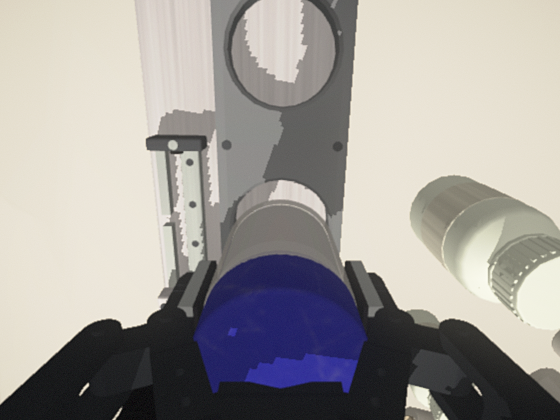

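The bead bottle hangs upright just above the middle pocket. The pocket rim's far arc is near (282,180) and the bottle foot's far edge near (283,202). The end pocket's circle is centred near (284,47). I'll work out the offset between foot and pocket from these.

Run:
```python
from h import *
im=cv2.imread("pics/w4.png"); c=r.calibration("wrist"); g=cv2.cvtColor(im,cv2.COLOR_BGR2GRAY)
print(g[168:212,282]); print("row215",g[215,225:345])
y=np.array([-.1547,.988]);x=np.array([.988,.1547])
for v in (178,180,182): print("rim",v,onz("wrist",(282,v),.031,c)[:2]-.0315*y)
for v in (200,202,204): print("foot",v,onz("wrist",(282,v),.0644,c)[:2]-.029*y)
print("end",onz("wrist",(284,47),.031,c), "end->mid",onz("wrist",(284,47),.031,c)[:2]-.105*y)
print(g[47,215:240],g[47,325:350],g[95:115,284])
```

```text
[ 95  96  95  95  97  98  97  98  98  90  79  99 192 221 219 216 216 214
 214 215 216 215 215 216 215 215 216 214 217 216 219 182 137 129 131 141
 161 142 116 117 119 119 117 119]
row215 [131  98  96  98  96  96  89  89  86  76  77 118 150 149 147 142 128 121
 119 118 120 127 139 143 133 121 114 114 118 115 116 118 119 116 117 117
 118 118 117 118 118 117 117 117 116 119 115 118 117 119 118 117 118 117
 119 120 119 119 118 119 119 118 117 118 118 118 119 118 119 120 118 117
 119 118 117 118 117 118 119 116 119 118 117 116 117 127 148 166 158 140
 132 129 128 134 165 201 215 217 221 223 182 103 107 126 115  91  92 124
 140 135 132 138 145 146 144 144 143 194 233 231]
rim 178 [ 0.5547 -0.0268]
rim 180 [ 0.5549 -0.0281]
rim 182 [ 0.5551 -0.0293]
foot 200 [ 0.5547 -0.028 ]
foot 202 [ 0.5549 -0.0291]
foot 204 [ 0.5551 -0.0302]
end [0.5391 0.0772 0.031 ] end->mid [ 0.5554 -0.0265]
[144 146 146 145 145 145 146 141 120 101 103 106  90  69  67  71 100 137
 149 147 147 146 145 144 145] [147 146 144 144 144 142 141 144 147 130  82  67  68  71  80  88  87  87
  92  97  98 100 101 101 102] [145 144 146 145 144 144 145 142 145 145 146 117  90  90  93  94  96  96
  98  97]
```

The foot is centred over the pocket to within about 0.5 mm, so I'll lower it straight down.

Request:
servo_tool:
  plan:
    - [[0,0,0.08],0]
    - [[0,0,0.16],0]
    - [[0,0,0.21],0]
    - [[0,0,0.24],0]
    - [[0,0,0.27],0]
    - [[0,0,0.29],0]
    - [[0,0,0.31],0]
    - [[0,0,0.32],0]
    - [[0,0,0.32],0]

```text
time_s: 13.15
ee_pos: [0.5525, -0.0255, 0.0478]
tcp_rot: [-0.0, 0.65, 0.76, -0.0]
ft_force: [0.2, 0.2, -1.5]
gripper_width: 0.0566
grip_force: 30.2
```

Request:
servo_tool:
  plan:
    - [[0,0,0.01],0]
    - [[0,0,0.018],0]
    - [[0,0,0.024],0]
    - [[0,0,0.024],0]

```text
time_s: 13.55
ee_pos: [0.5526, -0.0255, 0.0445]
tcp_rot: [0.0, 0.65, 0.76, 0.0]
ft_force: [-0.8, 0.2, 1.1]
gripper_width: 0.0564
grip_force: 30.4
```

Request:
servo_tool:
  plan:
    - [[0,0,0.006],0]
    - [[0,0,0.006],0]

```text
time_s: 13.75
ee_pos: [0.5526, -0.0255, 0.0444]
tcp_rot: [0.0, 0.649, 0.76, 0.0]
ft_force: [-1.3, -0.2, 6.3]
gripper_width: 0.0567
grip_force: 31.2
```

Request:
servo_tool:
  plan:
    - [[0,0,0],0]
    - [[0,0,0],0]
    - [[0,0,0],0]
    - [[0,0,0],0]
    - [[0,0,0],0]
  claw: 1

```text
time_s: 14.25
ee_pos: [0.5525, -0.0254, 0.0432]
tcp_rot: [-0.0, 0.65, 0.76, -0.0]
ft_force: [0.3, 0.7, -0.6]
gripper_width: 0.0852
grip_force: 0.0
```

Request:
servo_tool:
  plan:
    - [[0,0,-0.05],0]
    - [[0,0,-0.15],0]
    - [[0,0,-0.3],0]
    - [[0,0,-0.5],0]
    - [[0,0,-0.68],0]
    - [[0,0,-0.75],0]
    - [[0,0,-0.75],0]
    - [[-0.01,0.1,-0.75],0]
    - [[-0.02,0.25,-0.75],0]
    - [[-0.02,0.42,-0.75],0]
    - [[-0.02,0.58,-0.75],0]
    - [[-0.02,0.72,-0.75],0]
    - [[-0.02,0.8,-0.75],0]
    - [[-0.02,0.8,-0.75],0]
    - [[-0.02,0.8,-0.75],0]

```text
time_s: 15.75
ee_pos: [0.67, -0.0095, 0.1539]
tcp_rot: [-0.002, 0.649, 0.76, -0.001]
ft_force: [-0.4, 0.4, -0.4]
gripper_width: 0.0853
grip_force: 0.0
```

Run:
```python
from h import *
im=r.get_image("wrist"); c=r.calibration("wrist"); s=r.state(); print(s["ee_pos"],s["tcp_rot"],s["time_s"],s["gripper_width"])
cv2.imwrite("pics/w5.png",im[:,:,::-1])
h=cv2.cvtColor(im,cv2.COLOR_RGB2HSV); w=(h[...,2]>200); w[:,215:345]&=True; w[:,:215]=0; w[:,345:]=0; w[:150]=0;w[330:]=0
q=s["tcp_rot"]; tx=np.array([q[1]**2-q[2]**2, 2*q[1]*q[2]]); ty=np.array([2*q[1]*q[2],q[2]**2-q[1]**2])
for b in blobs(w,500):
    P=onz("wrist",b[2][0],.108,c); d=P[:2]-s["ee_pos"][:2]; print(b,P,d@tx/.15,d@ty/.15)
m=(h[...,0]>110)&(h[...,0]<130)&(h[...,1]>140)
for b in blobs(m,500): print("blue",b,onz("wrist",b[2][0],.102,c))
```

```text
[ 0.6698 -0.0096  0.1544] [-0.0015  0.6495  0.7603 -0.001 ] 15.8 0.08545731931413451
(np.int32(2836), (np.int32(246), np.int32(205), np.int32(69), np.int32(57)), ((278.0802917480469, 230.8690185546875), 36.3597297668457)) [ 0.6693 -0.0081  0.108 ] 0.010177996407112493 -0.0020721142020567983
blue (np.int32(7534), (np.int32(38), np.int32(175), np.int32(106), np.int32(95)), ((90.5, 219.5), 52.90095138549805)) [ 0.5572 -0.021   0.102 ]
```

Request:
servo_tool:
  plan:
    - [[0.006,0,0.15],0]
    - [[0.006,0,0.3],0]
    - [[0.006,0,0.45],0]
    - [[0.006,0,0.58],0]
    - [[0.006,0,0.68],0]
    - [[0.006,0,0.73],0]
    - [[0.006,0,0.75],0]
    - [[0.006,0,0.75],0]

```text
time_s: 16.6
ee_pos: [0.6715, -0.0089, 0.0435]
tcp_rot: [0.0, 0.65, 0.76, 0.0]
ft_force: [0.2, 0.2, 0.7]
gripper_width: 0.0858
grip_force: 0.0
```

Request:
servo_tool:
  plan:
    - [[0,0,0],0]
    - [[0,0,0],0]
    - [[0,0,0],0]
    - [[0,0,0],0]
    - [[0,0,0],0]
    - [[0,0,0],0]
  claw: 0.5
  grip_force: 30

```text
time_s: 17.2
ee_pos: [0.6723, -0.0089, 0.0447]
tcp_rot: [0.001, 0.65, 0.76, 0.001]
ft_force: [-0.7, -0.1, 4.8]
gripper_width: 0.0549
grip_force: 32.4
```

Request:
servo_tool:
  plan:
    - [[0,0,0],0]
    - [[0,0,0],0]
    - [[0,0,0],0]
    - [[0,0,0],0]
    - [[0,0,0.015],0]
    - [[0,0,0.028],0]
    - [[0,0,0.028],0]
  claw: 1

```text
time_s: 17.9
ee_pos: [0.671, -0.0087, 0.0386]
tcp_rot: [-0.0, 0.65, 0.76, -0.0]
ft_force: [0.1, 0.3, -0.3]
gripper_width: 0.0857
grip_force: 0.0
```

Request:
servo_tool:
  plan:
    - [[0,0,0],0]
    - [[0,0,0],0]
    - [[0,0,0],0]
    - [[0,0,0],0]
    - [[0,0,0],0]
    - [[0,0,0],0]
  claw: 0.5

```text
time_s: 18.5
ee_pos: [0.6716, -0.0088, 0.0395]
tcp_rot: [0.0, 0.65, 0.76, 0.0]
ft_force: [0.9, 0.3, 2.8]
gripper_width: 0.0549
grip_force: 32.2
```

Request:
servo_tool:
  plan:
    - [[0,0,-0.05],0]
    - [[0,0,-0.15],0]
    - [[0,0,-0.27],0]
    - [[0,0,-0.4],0]
    - [[0.1,0,-0.42],0]
    - [[0.25,0,-0.42],0]
    - [[0.4,0,-0.42],0]
    - [[0.55,0,-0.42],0]
    - [[0.66,0,-0.42],0]
    - [[0.705,0,-0.42],0]
    - [[0.705,-0.1,-0.42],0]
    - [[0.705,-0.25,-0.42],0]
    - [[0.705,-0.4,-0.42],0]
    - [[0.705,-0.55,-0.42],0]
    - [[0.705,-0.7,-0.42],0]
    - [[0.705,-0.79,-0.42],0]
    - [[0.705,-0.79,-0.42],0]
    - [[0.705,-0.79,-0.42],0]
    - [[0.705,-0.79,-0.42],0]

```text
time_s: 20.4
ee_pos: [0.5395, 0.077, 0.1024]
tcp_rot: [0.001, 0.65, 0.76, 0.001]
ft_force: [-0.1, -0.6, -1.6]
gripper_width: 0.0553
grip_force: 32.2
```

Run:
```python
from h import *
im=r.get_image("wrist"); c=r.calibration("wrist"); s=r.state(); print(s["ee_pos"],s["tcp_rot"],s["time_s"],s["gripper_width"],s["ft_force"])
cv2.imwrite("pics/w6.png",im[:,:,::-1]); g=cv2.cvtColor(im,cv2.COLOR_RGB2GRAY)
zf=s["ee_pos"][2]-.0395; y=np.array([-.155,.988,0])
print("rim px",proj("wrist",np.array([.539,.0767,.031])+.031*y,c),"foot px",proj("wrist",np.array([*s["ee_pos"][:2],zf])+.028*y,c))
cv2.imwrite("pics/w6c.png",cv2.resize(im[110:320,170:390,::-1],None,fx=2.6,fy=2.6))
```

```text
[0.5393 0.0771 0.1023] [0.0008 0.6496 0.7603 0.0006] 20.45 0.05490845257558514 [-0.2123  0.8304 -1.4261]
rim px [277.6419 172.6391] foot px [278.1712 190.5847]
```

View pics/w6c.png

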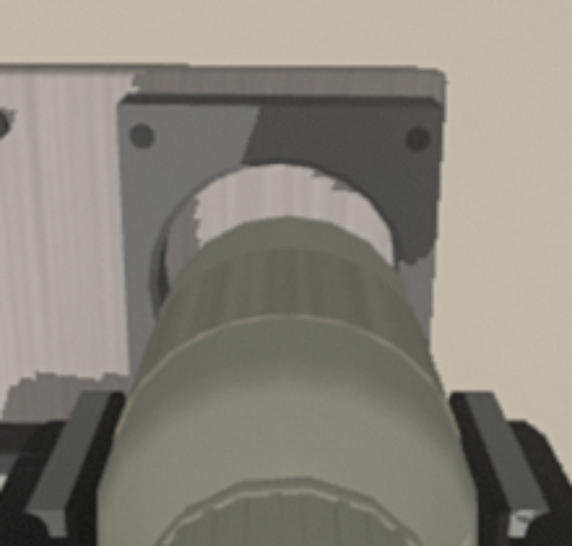

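The pocket rim's apex is at crop (278,164) and the foot's apex at (290,217). The foot sits about 2 mm too far along tool +y, so I'll correct that and lower.

Request:
servo_tool:
  plan:
    - [[0.006,-0.015,0],0]
    - [[0.006,-0.015,0.08],0]
    - [[0.006,-0.015,0.16],0]
    - [[0.006,-0.015,0.2],0]
    - [[0.006,-0.015,0.23],0]
    - [[0.006,-0.015,0.26],0]
    - [[0.006,-0.015,0.28],0]
    - [[0.006,-0.015,0.3],0]
    - [[0.006,-0.015,0.31],0]
    - [[0.006,-0.015,0.31],0]

```text
time_s: 21.45
ee_pos: [0.5354, 0.0777, 0.0556]
tcp_rot: [-0.0, 0.65, 0.76, -0.0]
ft_force: [0.4, -1.0, -1.5]
gripper_width: 0.0555
grip_force: 32.3
```

Request:
servo_tool:
  plan:
    - [[0,0,0.008],0]
    - [[0,0,0.014],0]
    - [[0,0,0.02],0]
    - [[0,0,0.02],0]

```text
time_s: 21.85
ee_pos: [0.5354, 0.0777, 0.0526]
tcp_rot: [-0.0, 0.649, 0.76, -0.0]
ft_force: [0.2, -0.0, -0.8]
gripper_width: 0.0548
grip_force: 32.3
```

Request:
servo_tool:
  plan:
    - [[0,0,0.006],0]
    - [[0,0,0.012],0]
    - [[0,0,0.012],0]

```text
time_s: 22.15
ee_pos: [0.5355, 0.0777, 0.0524]
tcp_rot: [0.0, 0.649, 0.76, 0.0]
ft_force: [-1.7, 0.8, 10.7]
gripper_width: 0.0549
grip_force: 33.3
```

Request:
servo_tool:
  plan:
    - [[0,0,-0.004],0]
    - [[0,0,-0.004],0]
    - [[0,0,-0.004],0]
    - [[0,0,-0.004],0]
    - [[0,0,-0.004],0]
  claw: 1

```text
time_s: 22.65
ee_pos: [0.5353, 0.0777, 0.0512]
tcp_rot: [-0.0, 0.65, 0.76, -0.0]
ft_force: [-0.2, -0.8, 0.8]
gripper_width: 0.0856
grip_force: 0.0
```

Request:
servo_tool:
  plan:
    - [[0,0,-0.05],0]
    - [[0,0,-0.15],0]
    - [[0,0,-0.3],0]
    - [[0,0,-0.5],0]
    - [[0,0,-0.7],0]
    - [[0,0,-0.9],0]
    - [[-0.2,-0.1,-0.98],0]
    - [[-0.4,-0.2,-0.98],0]
    - [[-0.6,-0.3,-0.98],0]
    - [[-0.8,-0.4,-0.98],0]
    - [[-0.8,-0.4,-0.98],0]
    - [[-0.8,-0.4,-0.98],0]

```text
time_s: 23.85
ee_pos: [0.4948, -0.0506, 0.1989]
tcp_rot: [0.0, 0.65, 0.76, 0.0]
ft_force: [-0.3, 0.7, 0.1]
gripper_width: 0.0854
grip_force: 0.0
```

Run:
```python
from h import *
im=r.get_image("wrist"); c=r.calibration("wrist"); s=r.state(); print(s["ee_pos"],s["tcp_rot"],s["time_s"],s["joint_pos"])
cv2.imwrite("pics/w7.png",im[:,:,::-1]); sd=r.get_image("side"); cv2.imwrite("pics/s7.png",sd[:,:,::-1])
cv2.imwrite("pics/v7.png",np.hstack([im[:300,130:430],cv2.resize(sd[180:320,170:370],None,fx=2.14,fy=2.14)[:299][:300] if 0 else cv2.resize(sd[180:320,170:370],(428,300))])[:,:,::-1])
h=cv2.cvtColor(im,cv2.COLOR_RGB2HSV); k=h[...,2]<45; k[:,:130]=0;k[:,260:]=0;k[:170]=0;k[340:]=0
for b in blobs(k,60): print("dark",b,onz("wrist",b[2][0],.122,c))
```

```text
[ 0.4949 -0.05    0.1988] [0.     0.6498 0.7601 0.0003] 23.9 [-0.3259  0.4038  1.783   0.0006  0.9546 -0.4824]
dark (np.int32(1756), (np.int32(130), np.int32(272), np.int32(50), np.int32(68)), ((152.5, 305.5), 40.35477828979492)) [ 0.4144 -0.1338  0.122 ]
dark (np.int32(170), (np.int32(130), np.int32(284), np.int32(18), np.int32(28)), ((138.5, 297.5), 15.953156471252441)) [ 0.404  -0.1285  0.122 ]
```

View pics/v7.png

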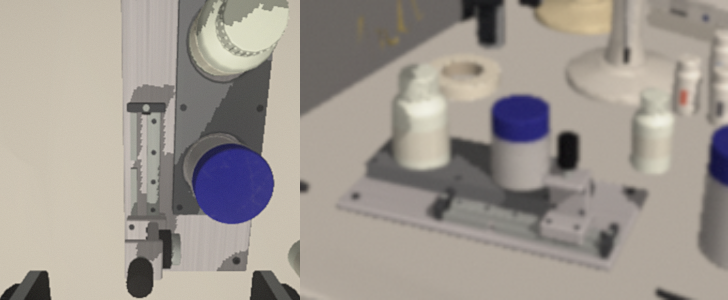

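Both bottles stand upright in their swapped pockets. The knob's top is near wrist pixel (270,283), with the carriage still parked. Now I'll measure the knob and check the bottle positions numerically.

Run:
```python
from h import *
im=cv2.imread("pics/w7.png")[:,:,::-1].copy(); c=r.calibration("wrist"); s=r.state()
h=cv2.cvtColor(im,cv2.COLOR_RGB2HSV); k=h[...,2]<50; k[:,:248]=0;k[:,290:]=0;k[:250]=0;k[302:]=0
for b in blobs(k,60):
    print("knob",b)
    x0,y0,w,hh=b[1]; u=(x0+w/2-.5,y0+hh-w/2-.5); P=onz("wrist",u,.122,c); print(u,P)
m=(h[...,0]>110)&(h[...,0]<130)&(h[...,1]>140)
for b in blobs(m,500): print("bead",b,onz("wrist",b[2][0],.102,c))
t=r.get_image("top"); cv2.imwrite("pics/t8.png",t[:,:,::-1]); h=cv2.cvtColor(t,cv2.COLOR_RGB2HSV)
m=(h[...,0]>110)&(h[...,0]<130)&(h[...,1]>140)
for b in blobs(m,100): print("top blue",b,onz("top",b[2][0],.102))
```

```text
knob (np.int32(297), (np.int32(257), np.int32(258), np.int32(25), np.int32(39)), ((270.0, 277.0), 19.105072021484375))
(np.float64(269.0), np.float64(284.0)) [ 0.4965 -0.1022  0.122 ]
bead (np.int32(4413), (np.int32(323), np.int32(148), np.int32(80), np.int32(75)), ((362.5, 183.5), 39.65485763549805)) [ 0.5514 -0.0233  0.102 ]
bead (np.int32(614), (np.int32(311), np.int32(373), np.int32(62), np.int32(30)), ((341.5, 390.5), 31.945363998413086)) [ 0.5764 -0.2097  0.102 ]
top blue (np.int32(877), (np.int32(368), np.int32(200), np.int32(34), np.int32(32)), ((384.5, 216.0), 17.241039276123047)) [ 0.577  -0.2416  0.102 ]
```

Request:
servo_tool:
  plan:
    - [[-0.05,0,0],-0.09]
    - [[-0.1,-0.01,0],-0.18]
    - [[-0.15,-0.02,0],-0.27]
    - [[-0.2,-0.03,0],-0.36]
    - [[-0.25,-0.04,0],-0.45]
    - [[-0.3,-0.043,0],-0.54]
    - [[-0.345,-0.043,0],-0.63]
    - [[-0.345,-0.043,0],-0.72]
    - [[-0.345,-0.043,0.05],-0.81]
    - [[-0.345,-0.043,0.1],-0.9]
    - [[-0.345,-0.043,0.2],-1.0]
    - [[-0.345,-0.043,0.25],-1.0]
    - [[-0.345,-0.043,0.25],-1.0]
    - [[-0.345,-0.043,0.25],-1.0]

```text
time_s: 25.4
ee_pos: [0.4969, -0.1019, 0.161]
tcp_rot: [-0.0, -0.078, 0.997, 0.0]
ft_force: [0.4, -0.7, -0.1]
gripper_width: 0.0853
grip_force: 0.0
```

Run:
```python
from h import *
im=r.get_image("wrist"); c=r.calibration("wrist"); s=r.state(); print(s["ee_pos"],s["tcp_rot"],s["time_s"],s["joint_pos"])
cv2.imwrite("pics/w9.png",im[:,:,::-1])
q=s["tcp_rot"]; tx=np.array([q[1]**2-q[2]**2, 2*q[1]*q[2]]); ty=np.array([2*q[1]*q[2],q[2]**2-q[1]**2]); print(tx,ty)
print("expect",proj("wrist",(.4965,-.1022,.122),c),"bead exp",proj("wrist",(.554,-.028,.102),c),"wash exp",proj("wrist",(.538,.076,.121),c))
h=cv2.cvtColor(im,cv2.COLOR_RGB2HSV); k=h[...,2]<50; k[:,:235]=0;k[:,325:]=0;k[:170]=0;k[320:]=0
for b in blobs(k,60):
    x0,y0,w,hh=b[1]; u=(x0+w/2-.5,y0+hh-w/2-.5); P=onz("wrist",u,.122,c); d=P[:2]-s["ee_pos"][:2]; print(b[:2],u,P,d@tx/.15,d@ty/.15)
m=(h[...,0]>110)&(h[...,0]<130)&(h[...,1]>140)
for b in blobs(m,300): print("blue",b,onz("wrist",b[2][0],.102,c))
```

```text
[ 0.4971 -0.1021  0.1613] [ 0.0003 -0.0779  0.997  -0.0002] 25.45 [-0.4232  0.4741  1.7954  0.      0.8713 -2.1499]
[-0.9879 -0.1552] [-0.1552  0.9879]
expect [280.666 235.966] bead exp [374.3563 316.1329] wash exp [547.8706 335.1661]
(np.int32(1145), (np.int32(257), np.int32(206), np.int32(38), np.int32(44))) (np.float64(275.5), np.float64(230.5)) [ 0.4936 -0.1056  0.122 ] 0.026294622999363776 -0.019380384444733542
blue (np.int32(9491), (np.int32(0), np.int32(247), np.int32(121), np.int32(102)), ((57.512603759765625, 305.0), 63.535125732421875)) [ 0.5788 -0.2423  0.102 ]
blue (np.int32(1525), (np.int32(348), np.int32(265), np.int32(41), np.int32(66)), ((370.2301940917969, 297.7490234375), 34.15022659301758)) [ 0.5402 -0.0342  0.102 ]
```

Request:
servo_tool:
  plan:
    - [[0.015,-0.01,0.1],0]
    - [[0.015,-0.01,0.22],0]
    - [[0.015,-0.01,0.33],0]
    - [[0.015,-0.01,0.42],0]
    - [[0.015,-0.01,0.46],0]
    - [[0.015,-0.01,0.46],0]

```text
time_s: 26.05
ee_pos: [0.4946, -0.1041, 0.0918]
tcp_rot: [-0.0, -0.078, 0.997, 0.0]
ft_force: [-0.0, -0.3, 0.0]
gripper_width: 0.0856
grip_force: 0.0
```

Request:
servo_tool:
  plan:
    - [[0,0,0],0]
    - [[0,0,0],0]
    - [[0,0,0],0]
    - [[0,0,0],0]
    - [[0,0,0],0]
    - [[0,0,0],0]
    - [[0,0,0],0]
    - [[0,0,0],0]
  claw: 0.1
  grip_force: 30

```text
time_s: 26.85
ee_pos: [0.4949, -0.1044, 0.0925]
tcp_rot: [0.0, -0.078, 0.997, -0.0]
ft_force: [-2.4, 0.1, 5.8]
gripper_width: 0.0192
grip_force: 29.4
```

Request:
servo_tool:
  plan:
    - [[0,0.02,0],0]
    - [[0,0.05,0],0]
    - [[0,0.09,0],0]
    - [[0,0.13,0],0]
    - [[0,0.17,0],0]
    - [[0,0.21,0],0]
    - [[0,0.25,0],0]
    - [[0,0.29,0],0]
    - [[0,0.33,0],0]
    - [[0,0.36,0],0]
    - [[0,0.37,0],0]
    - [[0,0.37,0],0]

```text
time_s: 28.05
ee_pos: [0.4869, -0.0497, 0.0925]
tcp_rot: [0.001, -0.078, 0.997, -0.0]
ft_force: [0.7, -2.3, 5.9]
gripper_width: 0.0187
grip_force: 29.5
```

Request:
servo_tool:
  plan:
    - [[0,0.01,0],0]
    - [[0,0.02,0],0]
    - [[0,0.03,0],0]
    - [[0,0.04,0],0]
    - [[0,0.04,0],0]

```text
time_s: 28.55
ee_pos: [0.4861, -0.0439, 0.0925]
tcp_rot: [0.001, -0.078, 0.997, -0.0]
ft_force: [1.0, -0.9, 5.8]
gripper_width: 0.0189
grip_force: 29.5
```

Request:
servo_tool:
  plan:
    - [[0,0.007,0],0]
    - [[0,0.007,0],0]

```text
time_s: 28.75
ee_pos: [0.486, -0.043, 0.0925]
tcp_rot: [0.001, -0.078, 0.997, -0.001]
ft_force: [0.2, -3.3, 5.7]
gripper_width: 0.0191
grip_force: 29.5
```

Request:
servo_tool:
  plan:
    - [[0,0.007,0],0]
    - [[0,0.007,0],0]

```text
time_s: 28.95
ee_pos: [0.4858, -0.0418, 0.0925]
tcp_rot: [0.001, -0.078, 0.997, -0.0]
ft_force: [0.5, 0.1, 6.2]
gripper_width: 0.0195
grip_force: 29.5
```

Request:
servo_tool:
  plan:
    - [[0,0.005,0],0]
    - [[0,0.005,0],0]

```text
time_s: 29.15
ee_pos: [0.4856, -0.0409, 0.0925]
tcp_rot: [0.001, -0.078, 0.997, -0.0]
ft_force: [0.5, -1.4, 6.1]
gripper_width: 0.0188
grip_force: 29.5
```

Request:
servo_tool:
  plan:
    - [[0,0.005,0],0]
    - [[0,0.005,0],0]

```text
time_s: 29.35
ee_pos: [0.4855, -0.04, 0.0925]
tcp_rot: [0.001, -0.078, 0.997, -0.0]
ft_force: [1.3, -0.4, 6.2]
gripper_width: 0.0189
grip_force: 29.5
```

Request:
servo_tool:
  plan:
    - [[0,0.005,0],0]
    - [[0,0.005,0],0]

```text
time_s: 29.55
ee_pos: [0.4853, -0.0389, 0.0925]
tcp_rot: [0.001, -0.078, 0.997, 0.0]
ft_force: [0.7, 1.3, 6.0]
gripper_width: 0.0191
grip_force: 29.6
```

Request:
servo_tool:
  plan:
    - [[0,0.005,0],0]
    - [[0,0.005,0],0]

```text
time_s: 29.75
ee_pos: [0.4852, -0.0381, 0.0925]
tcp_rot: [0.001, -0.078, 0.997, 0.0]
ft_force: [1.2, 0.6, 6.7]
gripper_width: 0.0186
grip_force: 29.6
```

Request:
servo_tool:
  plan:
    - [[0,0.005,0],0]
    - [[0,0.005,0],0]

```text
time_s: 29.95
ee_pos: [0.4851, -0.0375, 0.0925]
tcp_rot: [0.001, -0.078, 0.997, -0.0]
ft_force: [0.5, -0.6, 5.4]
gripper_width: 0.0198
grip_force: 29.5
```

Request:
servo_tool:
  plan:
    - [[0,0.005,0],0]
    - [[0,0.005,0],0]

```text
time_s: 30.15
ee_pos: [0.4851, -0.0371, 0.0924]
tcp_rot: [0.001, -0.078, 0.997, -0.0]
ft_force: [0.1, -0.7, 5.9]
gripper_width: 0.0193
grip_force: 29.5
```

Request:
servo_tool:
  plan:
    - [[0,0.005,0],0]
    - [[0,0.005,0],0]
    - [[0,0.005,0],0]

```text
time_s: 30.45
ee_pos: [0.4851, -0.0368, 0.0925]
tcp_rot: [0.001, -0.078, 0.997, -0.001]
ft_force: [-0.3, -3.5, 6.7]
gripper_width: 0.0194
grip_force: 29.5
```

Request:
servo_tool:
  plan:
    - [[0,0.005,0],0]
    - [[0,0.005,0],0]
    - [[0,0.005,0],0]

```text
time_s: 30.75
ee_pos: [0.485, -0.0364, 0.0925]
tcp_rot: [0.001, -0.079, 0.997, -0.001]
ft_force: [0.2, -3.7, 5.7]
gripper_width: 0.019
grip_force: 29.5
```

Request:
servo_tool:
  plan:
    - [[0,0.006,0],0]
    - [[0,0.006,0],0]
    - [[0,0.006,0],0]

```text
time_s: 31.05
ee_pos: [0.485, -0.0359, 0.0925]
tcp_rot: [0.001, -0.079, 0.997, -0.001]
ft_force: [-0.3, -5.6, 5.1]
gripper_width: 0.0186
grip_force: 29.6
```

Request:
servo_tool:
  plan:
    - [[0,0.006,0],0]
    - [[0,0.006,0],0]
    - [[0,0.006,0],0]

```text
time_s: 31.35
ee_pos: [0.4849, -0.0356, 0.0925]
tcp_rot: [0.001, -0.079, 0.997, -0.002]
ft_force: [-0.9, -9.1, 4.3]
gripper_width: 0.0189
grip_force: 29.6
```

The pull-back has risen to 9 N, so the ball is in the notch and climbing the far side. I'll ease back to zero force.

Request:
servo_tool:
  plan:
    - [[0,-0.008,0],0]
    - [[0,-0.016,0],0]
    - [[0,-0.016,0],0]
    - [[0,-0.016,0],0]

```text
time_s: 31.75
ee_pos: [0.485, -0.0366, 0.0925]
tcp_rot: [0.001, -0.078, 0.997, -0.001]
ft_force: [0.8, -2.4, 5.2]
gripper_width: 0.0191
grip_force: 29.7
```

Request:
servo_tool:
  plan:
    - [[0,-0.005,0],0]
    - [[0,-0.005,0],0]
    - [[0,-0.005,0],0]

```text
time_s: 32.05
ee_pos: [0.4851, -0.037, 0.0925]
tcp_rot: [0.001, -0.078, 0.997, -0.0]
ft_force: [0.8, -0.9, 4.4]
gripper_width: 0.0189
grip_force: 29.7
```

Request:
servo_tool:
  plan:
    - [[0,-0.005,0],0]
    - [[0,-0.005,0],0]
    - [[0,-0.005,0],0]

```text
time_s: 32.35
ee_pos: [0.4851, -0.0374, 0.0925]
tcp_rot: [0.001, -0.078, 0.997, -0.0]
ft_force: [0.5, -0.7, 5.0]
gripper_width: 0.0191
grip_force: 29.7
```

Request:
servo_tool:
  plan:
    - [[0,-0.005,0],0]
    - [[0,-0.005,0],0]
    - [[0,-0.005,0],0]

```text
time_s: 32.65
ee_pos: [0.4852, -0.0378, 0.0925]
tcp_rot: [0.001, -0.078, 0.997, 0.0]
ft_force: [0.7, 1.4, 6.2]
gripper_width: 0.0192
grip_force: 29.7
```

Request:
servo_tool:
  plan:
    - [[0,-0.005,0],0]
    - [[0,-0.005,0],0]
    - [[0,-0.005,0],0]

```text
time_s: 32.95
ee_pos: [0.4852, -0.0382, 0.0925]
tcp_rot: [0.001, -0.078, 0.997, 0.001]
ft_force: [1.2, 2.5, 6.5]
gripper_width: 0.0192
grip_force: 29.8
```

Request:
servo_tool:
  plan:
    - [[0,0.009,0],0]
    - [[0,0.009,0],0]
    - [[0,0.009,0],0]
    - [[0,0.009,0],0]
    - [[0,0.009,0],0]
    - [[0,0.009,0],0]

```text
time_s: 33.55
ee_pos: [0.4851, -0.0374, 0.0925]
tcp_rot: [0.001, -0.078, 0.997, 0.0]
ft_force: [1.7, 0.6, 5.8]
gripper_width: 0.0189
grip_force: 29.7
```

Run:
```python
from h import *
F=[];
for i in range(6):
    im=r.get_image("wrist"); s=r.state(); F.append(s["ft_force"])
print(np.mean(F,0),s["ee_pos"],s["time_s"],s["grip_force"]); c=r.calibration("wrist"); cv2.imwrite("pics/w10.png",im[:,:,::-1])
for n in("top","side"): cv2.imwrite(f"pics/{n}10.png",r.get_image(n)[:,:,::-1])
sd=cv2.imread("pics/side10.png"); h=cv2.cvtColor(sd,cv2.COLOR_BGR2HSV); m=(h[...,0]>110)&(h[...,0]<130)&(h[...,1]>140)
print([b[:2] for b in blobs(m,60)])
for P in [(.554,-.028,.102),(.538,.0762,.121)]: print("expected top",proj("side",P))
s7=cv2.imread("pics/s7.png"); h=cv2.cvtColor(s7,cv2.COLOR_BGR2HSV); m=(h[...,0]>110)&(h[...,0]<130)&(h[...,1]>140); print([b[:2] for b in blobs(m,60)])
d=cv2.absdiff(sd,s7)[195:262,205:262].max(2); print("wash region diff",(d>40).mean())
```

```text
[1.1749 0.7391 6.2711] [ 0.4851 -0.0374  0.0925] 33.85 29.749741852283478
[(np.int32(138), (np.int32(273), np.int32(229), np.int32(12), np.int32(17))), (np.int32(942), (np.int32(362), np.int32(238), np.int32(38), np.int32(31)))]
expected top [273.977  229.3278]
expected top [226.1112 212.6151]
[(np.int32(423), (np.int32(261), np.int32(226), np.int32(24), np.int32(20))), (np.int32(941), (np.int32(362), np.int32(238), np.int32(38), np.int32(31)))]
wash region diff 0.5341712490180676
```

```bash
python3 -c "
from workcell import r
print(r.finish_job())"
```

```text
the job is handed in; nothing more can be done
None
```

I swapped the bottles (bead bottle in the middle pocket, wash bottle in the end pocket), slid the carriage into its notch and handed the job in with the knob held at about 30 N; the hand-in gave no verdict, and the gripper hid the wash bottle from the side camera in my last check.

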